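# Take the plaster block out of the mould vise and stand it on the drying bat

## Robot

A 6-joint arm with a two-finger parallel gripper is mounted at the origin on a cart in front of the work surface, level with it; the furniture and walls round the work are solid. World frame = base frame: x ahead of the robot, y to its left, z up, the work surface at z = 0. Lengths are in m, angles in degrees, forces in N, time in s.
With the tool pointing down it reaches from about 0.35 to 0.875 m from the base axis. Payload 4.2 kg.
Tool frame: the origin (TCP) lies between the finger pads; the fingertips stand 14 mm ahead of it and the grasp point (between the pads) lies 5 mm behind it; z points along the fingers, y is the line along which they close (so a half turn about z gives the same grasp; the last joint's range is limited). The gripper opens to 87 mm and grips with 3 to 60 N. Pads are 19 mm wide; open, the fingers measure 117 mm over their backs; the gripper's body (75 mm by 190 mm) begins 51 mm behind the grasp point.
Start: joints at [14.817, 22.042, 0.453, 0, -68.411, -14.817], TCP at [0.625, 0, 0.237] pointing down, gripper open.
Joint ranges: [-179.83, 179.83], [-69.29, 118.12], [-61.27, 80.66], [-181.25, 117.63], [-171.15, -9.14], [-177.46, 177.46]. Speed limits (degrees/s): [159.86, 159.86, 180, 180, 180, 180].

## Interface

Orientations are given as a 3x3 rotation matrix whose columns are the frame's x, y, z axes.
In Python, from station import * gives the robot as it stands. The module is installed in compiled form; this text tells all that it offers.
- The arm moves only by the tool play_rows, never from a script. Its argument "steps" is a list of rows, each an object of numbers: "ax", "ay", "az": the turn, a rotation vector about the tool's x, y, z in degrees; "dx", "dy", "dz": the shift along the tool's x, y, z in mm; "claw": the finger opening in mm, from 0 to 87. A call has 1 to 20 rows; each row shifts and turns the commanded pose from where the row before left it, along the tool's axes as they then stand; what a row does not reach is not made up. A row lasts 1/10 s, in which the tool goes at most 50 mm and 8.59 degrees, less where a joint would pass 70% of its speed; a pose out of reach is approached as far as the arm can. A call with a gripper value outside its range is refused whole. The fingers move at their own pace and stop on an object; the grip force is fixed at half the most. Time passes only in rows, so rows that do not move let the fingers close. It gives the time, the measured TCP pose, the force, the opening and the grip force at its end, in the units of the state.
- sense(): the state, without advancing time (a new reading comes with each control period).
- capture(name): name is "scene" or "side" or "wrist"; returns a dict with "frame" (400x640x3 uint8, blue, green, red), "range_z" (400x640 float32, m along the optical axis (not along the pixel's ray), 0 where there is no reading), "fx", "fy", "cx", "cy" (pixels), "k1" (the pictures are not rectified: a ray, as slopes to the right and down, at radius r is drawn at 1 + k1 r^2 times it, then the intrinsics apply), "xyz" and "rotation" of the camera in the world. Camera axes: x right, y down, z forward; pixel columns grow to the right and rows downward; lengths in m; the calibration is good to about 2 mm. A picture is of the moment at which its call begins.
- finish_job(): hands the job in; it is judged then, once.
The state is a dict: "time_s": time; "joints": joint angles; "joint_velocities": joint speeds; "effort": joint torques, N m; "tcp_pos": TCP position; "ee_rot": TCP orientation; "wrist_force": force on the tool from outside, world axes, zero at the start; "moment": the same for the moment, N m; "gripper_width": opening from 0.0 (shut) to 1.0 (fully open); "gripper_force": force on a finger pad.
Only numpy, scipy, OpenCV 4.12 (cv2) and the standard library are available. Lean on these libraries where they do the work, as an engineer would, in place of code of your own. Each camera call takes 0.05 s, during which the arm holds its last target. There are 200 camera calls.

## Task

Pull the vise's sliding jaw wide open by its black knob, then lift the plaster block out of the vise and stand it upright in the middle of the rectangular plaster bat. Set it down without dropping it, let go, and leave the vise open.

Things in the scene. Friction and masses are not known exactly. Their poses are not given: they have to be found in the camera images.
- vise_jaw (a joint): Opening of the sliding jaw of the grey vise (wooden jaw faces, dark bed, fixed to the bench, 226x103 mm, bed top at 20 mm, jaw tops at 72 mm): 0 = closed on the block, 0.06 m = stop. Drags with about 4 N, stays where left. Its steel tongue (24 mm wide, top at 79 mm) reaches 12 mm over the block when closed: the block cannot come out before the jaw is opened 20 mm or more.
- jaw_knob (a point): Middle of the round upright black knob on the sliding jaw, 112 mm over the bench; 24 mm in diameter, from 94 to 132 mm over the bench. It has the vise's axes: x along the slide towards the fixed jaw, z up. The jaw and knob open along -x. When closed, the block's middle is about 54 mm from the knob along +x.
- block: White plaster block between the vise jaws, two small round keys on top; 60 mm along its x, 68 mm along its y, 50 mm high (58 with keys), 0.15 to 0.32 kg. Origin: centre of its underside, z up. It stands on the vise bed (20 mm over the bench), its y along the slide; the sides across its 60 mm width are free for fingers. The other plaster blocks on the bench are not wanted.
- bat: Rectangular cream plaster slab lying loose on the bench, 150 mm along its x, 290 mm along its y, 20 mm thick, about 0.96 kg. Origin: centre of its underside, z up; its top is 20 mm above the origin. The round plaster disc is not it.
Not all that is in view belongs to the job. Leave any green or pink look-alike of the block alone.

How it is judged:
By the outcome, as a careful person would: the job done as asked, in the order asked, and still so for the second after the job is handed in, with the robot touching nothing.
It also fails if it takes over 53 s, if anything falls off the work surface, if the arm or the gripper's body presses on something with over 40 N, if the wrist force passes 120 N, or if a joint passes its speed limit or range.

## Working session

There is one attempt and no reset: what is moved stays moved. The work goes in short steps, Python scripts to look and compute and a tool call to move; the robot and the scene stay as the last step left them, time stands still between calls to the robot, and variables do not carry over. Pictures are saved under pics/ and viewed, at most 10 in all, crops included, and the job is handed in when it is done.

Besides the shell and the picture viewer there is one more tool, called after "Request:" as name(argument=value, ...) on one line, values as JSON. play_rows: Moves the arm, as the interface text tells. Its arguments: {"type":"object","properties":{"steps":{"type":"array"}},"required":["steps"]}

```bash
mkdir -p pics; cat > h.py <<'E'
from station import *
import numpy as np, cv2
def cloud(c):
    h,w=c["range_z"].shape
    u,v=np.meshgrid(np.arange(w),np.arange(h))
    K=np.array([[c["fx"],0,c["cx"]],[0,c["fy"],c["cy"]],[0,0,1.]])
    p=cv2.undistortPoints(np.stack([u,v],-1).reshape(-1,1,2).astype(np.float64),K,np.array([c["k1"],0,0,0.])).reshape(h,w,2)
    z=c["range_z"].astype(float)
    P=np.stack([p[...,0]*z,p[...,1]*z,z],-1)@np.array(c["rotation"]).T+np.array(c["xyz"])
    P[z==0]=np.nan
    return P
E
python3 - <<'E'
from h import *
import pickle
d={n:capture(n) for n in("scene","side","wrist")}
pickle.dump(d,open("c0.pkl","wb"))
cv2.imwrite("pics/a.png",d["scene"]["frame"]);cv2.imwrite("pics/b.png",np.hstack([cv2.resize(d[n]["frame"],(400,250)) for n in("side","wrist")]))
for n in d: print(n,d[n]["xyz"],np.round(d[n]["rotation"],2).tolist(),d[n]["k1"])
s=sense();print(s["tcp_pos"],np.round(s["ee_rot"],3).tolist(),s["time_s"],s["wrist_force"])
E
```

```text
scene [-0.39299476 -0.74512303  0.72593513] [[0.54, -0.41, 0.74], [-0.84, -0.24, 0.48], [-0.02, -0.88, -0.48]] -0.11171263455897991
side [0.38631754 1.08723847 0.91223446] [[-0.98, -0.11, 0.15], [-0.19, 0.56, -0.81], [0.01, -0.82, -0.57]] -0.032431170080104585
wrist [ 0.62312861 -0.08109311  0.38380789] [[-1.0, 0.0, -0.0], [0.0, 0.96, 0.3], [0.0, 0.3, -0.96]] -0.009220321208625043
[6.24585930e-01 9.73290268e-06 2.35720068e-01] [[-0.0, -1.0, -0.002], [-1.0, 0.0, -0.0], [0.0, 0.002, -1.0]] 0.15 [-0.66135608  0.15619487 -0.47567988]
```

View pics/a.png

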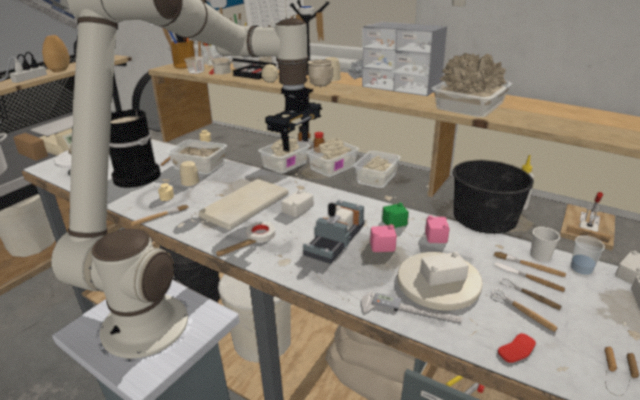

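View pics/b.png

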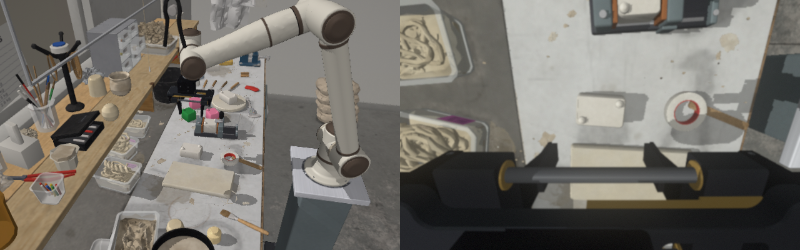

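The scene shows the vise at (335,232) with its black knob at (332,210), and the white block between its jaws. The bat is the rectangular slab at (245,202). The round disc at (440,280) carries another white block, and a loose white block lies at (297,203). Next I'll build a top-down height map and an enlarged crop.

```bash
python3 - <<'E'
from h import *
import pickle
d=pickle.load(open("c0.pkl","rb"))
# ortho map: x 0.3..0.95 , y -0.5..0.5 ; 800px per m
S=800
W=np.zeros((520,800,3),np.uint8);H=np.full((520,800),-1.)
for n in("wrist","side","scene"):
    P=cloud(d[n]).reshape(-1,3);C=d[n]["frame"].reshape(-1,3)
    m=np.isfinite(P).all(1)&(P[:,2]<0.15)&(P[:,2]>-0.02);P=P[m];C=C[m]
    r=((0.95-P[:,0])*S).astype(int);c=((0.5-P[:,1])*S).astype(int)
    k=(r>=0)&(r<520)&(c>=0)&(c<800)
    for a,b,z,q in zip(r[k],c[k],P[k,2],C[k]):
        if z>H[a,b]: H[a:a+2,b:b+2]=z; W[a:a+2,b:b+2]=q
cv2.imwrite("pics/top.png",W)
f=d["scene"]["frame"][180:280,280:400];f2=d["side"]["frame"][165:240,280:400]
cv2.imwrite("pics/crop.png",np.hstack([cv2.resize(f,(480,400),interpolation=2),cv2.resize(f2,(320,200)).repeat(2,0)]))
for n in("scene","side"):
    P=cloud(d[n]);C=d[n]["frame"].astype(int)
    m=(P[...,2]>0.096)&(P[...,2]<0.134)&(C.max(-1)<70)&(P[...,0]>.4)&(P[...,0]<.8)&(P[...,1]<-.0)&(P[...,1]>-.4)
    Q=P[m];print(n,"knob",len(Q),np.nanmean(Q,0),np.nanmin(Q,0),np.nanmax(Q,0))
for n in d:
    P=cloud(d[n])
    m=(P[...,2]>0.016)&(P[...,2]<0.025)&(P[...,0]>.4)&(P[...,0]<.85)&(P[...,1]>.05)&(P[...,1]<.45)
    nl,L,st,_=cv2.connectedComponentsWithStats(m.astype(np.uint8))
    if nl<2: continue
    i=1+np.argmax(st[1:,4]);Q=P[L==i]
    print(n,"bat",cv2.minAreaRect((Q[:,:2]*1000).astype(np.float32)),Q[:,2].mean(),st[i])
    m=(P[...,2]>0.063)&(P[...,2]<0.083)&(P[...,0]>.4)&(P[...,0]<.8)&(P[...,1]<-.05)&(P[...,1]>-.35)
    C=d[n]["frame"].astype(int); w=m&(C.min(-1)>140)&(C.max(-1)-C.min(-1)<45)
    for nm,M in(("vise70",m),("white70",w)):
        nl,L,st,ce=cv2.connectedComponentsWithStats(M.astype(np.uint8))
        for i in range(1,nl):
            if st[i,4]>40: Q=P[L==i];print(n,nm,cv2.minAreaRect((Q[:,:2]*1000).astype(np.float32)),Q[:,2].mean(),ce[i])
E
```

```text
scene knob 68 [ 0.50281727 -0.20254749  0.11750948] [ 0.49627499 -0.20917297  0.09878468] [ 0.51530248 -0.19626704  0.13246055]
side knob 74 [ 0.5081952  -0.18725792  0.11503155] [ 0.49812349 -0.20261915  0.09633505] [ 0.52051475 -0.17903942  0.13120365]
scene bat ((553.887451171875, 165.95352172851562), (152.15936279296875, 289.0686340332031), 85.71803283691406) 0.019126656939852972 [ 199  179   89   47 1807]
scene vise70 ((563.5835571289062, -194.06057739257812), (145.07705688476562, 91.8125), 2.8909037113189697) 0.07030737490724957 [340.15895062 215.08796296]
scene white70 ((563.4398193359375, -204.17413330078125), (104.56805419921875, 44.3426513671875), 23.73771858215332) 0.07077307993581639 [342.1027027  213.89189189]
side bat ((553.2528686523438, 173.591552734375), (150.576904296875, 284.5614929199219), 86.76111602783203) 0.018289963134628617 [ 260  258  115   56 3424]
side vise70 ((565.005615234375, -190.45175170898438), (141.97622680664062, 96.50448608398438), 5.194065570831299) 0.06882789231490222 [334.79090909 194.69454545]
side white70 ((553.2184448242188, -181.14123535156
[... 216 characters left out ...]
9169922) 0.02017107273141482 [ 272  293  154   28 3795]
wrist vise70 ((581.2938842773438, -163.5054168701172), (106.84367370605469, 37.80755615234375), 2.0629804134368896) 0.07067543816983134 [355.19638167  16.49139189]
wrist vise70 ((509.131591796875, -166.2801055908203), (31.523448944091797, 36.69779586791992), 87.80158996582031) 0.07017240656320067 [435.54222573  17.2296764 ]
wrist white70 ((563.265625, -170.80758666992188), (21.20352554321289, 65.534912109375), 89.63487243652344) 0.07075655164285942 [381.68830243  10.48359486]
wrist white70 ((619.3565063476562, -160.71922302246094), (9.733649253845215, 9.660844802856445), 89.85032653808594) 0.07595001795759145 [323.96261682  21.58878505]
```

View pics/top.png

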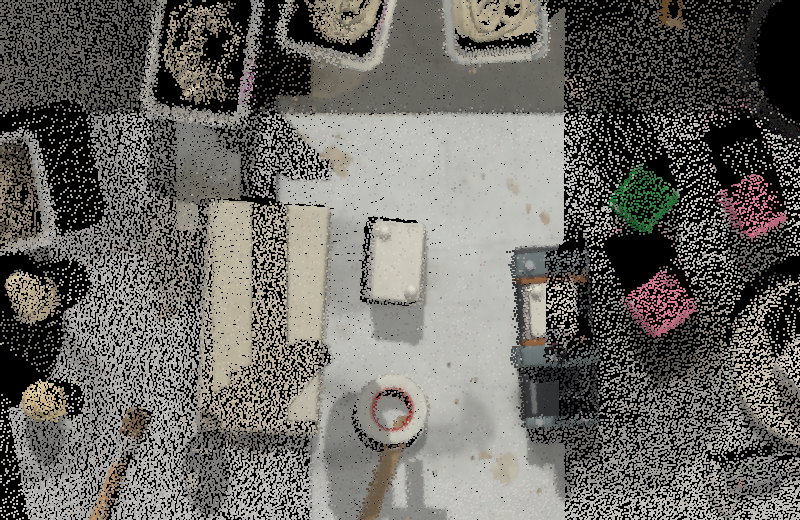

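View pics/crop.png

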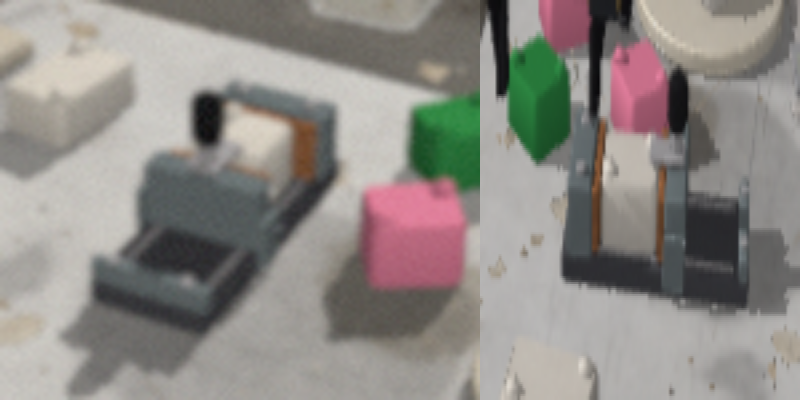

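The wanted block is the white one between the wooden jaws, at about (345,215) in the scene image and (255,140) in the crop. It has two keys and the tongue and knob reach over it. The white blocks at (297,203) on the bench and (440,268) on the disc aren't in the vise. I'll move over the knob, turn the fingers across the slide and look again.

Request:
play_rows(steps=[{"dx": 32,"dy": 19.5},{"dx": 32,"dy": 19.5},{"dx": 32,"dy": 19.5},{"dx": 32,"dy": 19.5},{"dx": 32,"dy": 19.5},{"dx": 32,"dy": 19.5},{"az": -8},{"az": -8},{"az": -8},{"az": -8},{"az": -8},{"az": -8},{"az": -8},{"az": -8},{"az": -8},{"az": -8},{"az": -8},{"az": -2},{}])

```text
invalid input at $.steps[0]: expected keys ax, ay, az, dx, dy, dz, claw
```

```bash
cat > m.py <<'E'
from h import *
c=capture("wrist");P=cloud(c);C=c["frame"].astype(int)
s=sense();print(s["tcp_pos"],np.round(s["ee_rot"],3).tolist(),s["time_s"],s["wrist_force"])
def rects(nm,m,n=60):
    nl,L,st,ce=cv2.connectedComponentsWithStats(m.astype(np.uint8))
    for i in range(1,nl):
        if st[i,4]>n: Q=P[L==i];r=cv2.minAreaRect((Q[:,:2]*1000).astype(np.float32));print(nm,np.round(r[0],1),np.round(r[1],1),round(r[2],1),"z",Q[:,2].mean().round(4),"px",ce[i].round(),st[i,4])
E
cat > m1.py <<'E'
from m import *
import sys
cv2.imwrite(sys.argv[1],c["frame"])
x,y,z=P[...,0],P[...,1],P[...,2]
g=(x>.38)&(x<.72)&(y>-.29)&(y<-.1)
rects("jawtop",g&(z>.060)&(z<.0745))
rects("white",g&(z>.062)&(z<.0745)&(C.min(-1)>140)&(C.max(-1)-C.min(-1)<45))
rects("keys",g&(z>.0755)&(z<.084),15)
rects("knob",g&(z>.125)&(z<.14),20)
E
python3 m1.py pics/w1.png
```

```text
[6.24665839e-01 1.54346750e-05 2.35910101e-01] [[-0.0, -1.0, -0.001], [-1.0, 0.0, -0.0], [0.0, 0.001, -1.0]] 0.2 [ 0.47725975  0.82326145 -0.49640318]
jawtop [ 563.4 -163.8] [143.   38.3] 1.6 z 0.0699 px [379.  17.] 4554
white [ 563.2 -170.7] [21.7 65.8] 89.1 z 0.0701 px [385.  11.] 1268
keys [ 585.7 -169.1] [11.3 12. ] 70.5 z 0.0768 px [359.  11.] 112
keys [ 619.5 -160.7] [ 9.7 11.3] 0.4 z 0.0764 px [324.  22.] 90
```

View pics/w1.png

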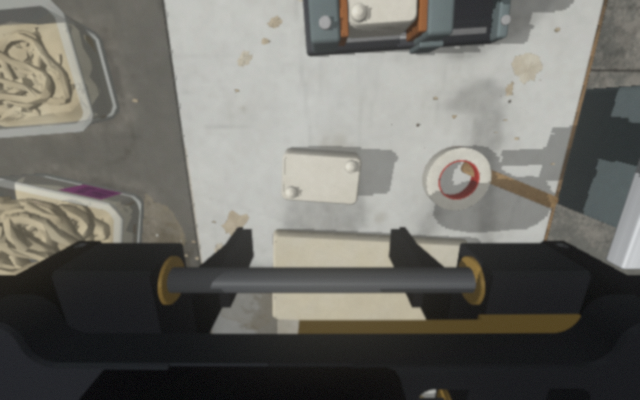

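The move was refused because every row needs all its keys. The picture is still from the start pose, with the vise cut off at the top (410,20), the loose block at (322,175) and the bat at (350,275).

Request:
play_rows(steps=[{"ax": 0,"ay": 0,"az": 0,"dx": 32,"dy": 19.5,"dz": 0,"claw": 87},{"ax": 0,"ay": 0,"az": 0,"dx": 32,"dy": 19.5,"dz": 0,"claw": 87},{"ax": 0,"ay": 0,"az": 0,"dx": 32,"dy": 19.5,"dz": 0,"claw": 87},{"ax": 0,"ay": 0,"az": 0,"dx": 32,"dy": 19.5,"dz": 0,"claw": 87},{"ax": 0,"ay": 0,"az": 0,"dx": 32,"dy": 19.5,"dz": 0,"claw": 87},{"ax": 0,"ay": 0,"az": 0,"dx": 32,"dy": 19.5,"dz": 0,"claw": 87},{"ax": 0,"ay": 0,"az": -8,"dx": 0,"dy": 0,"dz": 0,"claw": 87},{"ax": 0,"ay": 0,"az": -8,"dx": 0,"dy": 0,"dz": 0,"claw": 87},{"ax": 0,"ay": 0,"az": -8,"dx": 0,"dy": 0,"dz": 0,"claw": 87},{"ax": 0,"ay": 0,"az": -8,"dx": 0,"dy": 0,"dz": 0,"claw": 87},{"ax": 0,"ay": 0,"az": -8,"dx": 0,"dy": 0,"dz": 0,"claw": 87},{"ax": 0,"ay": 0,"az": -8,"dx": 0,"dy": 0,"dz": 0,"claw": 87},{"ax": 0,"ay": 0,"az": -8,"dx": 0,"dy": 0,"dz": 0,"claw": 87},{"ax": 0,"ay": 0,"az": -8,"dx": 0,"dy": 0,"dz": 0,"claw": 87},{"ax": 0,"ay": 0,"az": -8,"dx": 0,"dy": 0,"dz": 0,"claw": 87},{"ax": 0,"ay": 0,"az": -8,"dx": 0,"dy": 0,"dz": 0,"claw": 87},{"ax": 0,"ay": 0,"az": -8,"dx": 0,"dy": 0,"dz": 0,"claw": 87},{"ax": 0,"ay": 0,"az": 0,"dx": 0,"dy": 0,"dz": 0,"claw": 87}])

```text
time_s: 2.0
tcp_pos: [0.5078, -0.1919, 0.2364]
ee_rot: [[0.999, -0.035, -0.0], [-0.035, -0.999, 0.0], [-0.0, -0.0, -1.0]]
wrist_force: [0.8, -0.4, 0.1]
gripper_width: 0.999
gripper_force: 0.0
```

```bash
python3 m1.py pics/w2.png
```

```text
[ 0.50786862 -0.19192161  0.23641258] [[0.999, -0.038, -0.0], [-0.038, -0.999, 0.0], [-0.0, -0.0, -1.0]] 2.05 [0.40000864 0.16226806 0.33457104]
jawtop [ 564.9 -191.7] [142.5  90.1] 3.8 z 0.0704 px [314. 112.] 6725
jawtop [ 514.7 -223.6] [38.5 32.8] 3.2 z 0.0702 px [348. 175.] 809
white [ 634.6 -186.1] [ 7.9 89. ] 8.1 z 0.0698 px [309.  60.] 99
white [ 563.8 -189.8] [64.8 57. ] 3.9 z 0.0701 px [318. 128.] 2671
keys [ 622.3 -216.2] [10.5 11. ] 68.8 z 0.0763 px [341.  71.] 88
keys [ 619.2 -160.3] [10.9 10.5] 43.9 z 0.0764 px [286.  77.] 84
keys [ 586.1 -169.5] [12.4 10.2] 16.1 z 0.0766 px [297. 110.] 94
keys [ 526.5 -197.4] [32.7 39.1] 86.6 z 0.0788 px [324. 165.] 611
knob [ 508.4 -195.3] [21.2 22.2] 89.1 z 0.1301 px [325. 194.] 411
```

View pics/w2.png

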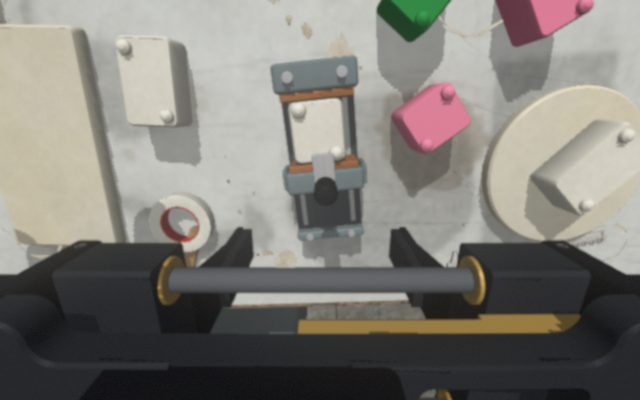

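The wrist view shows the knob at (325,192), the vised block at (318,130) and the open tongue between them. The measured slide yaw is about +3.5°, with the knob at (0.508, −0.195) and the block at (0.563, −0.191). I'll align, lower and grip the knob.

Request:
play_rows(steps=[{"ax": 0,"ay": 0,"az": -5.7,"dx": 0,"dy": 3,"dz": 20,"claw": 87},{"ax": 0,"ay": 0,"az": 0,"dx": 0,"dy": 0,"dz": 30,"claw": 87},{"ax": 0,"ay": 0,"az": 0,"dx": 0,"dy": 0,"dz": 30,"claw": 87},{"ax": 0,"ay": 0,"az": 0,"dx": 0,"dy": 0,"dz": 26,"claw": 60},{"ax": 0,"ay": 0,"az": 0,"dx": 0,"dy": 0,"dz": 18,"claw": 45},{"ax": 0,"ay": 0,"az": 0,"dx": 0,"dy": 0,"dz": 0,"claw": 15},{"ax": 0,"ay": 0,"az": 0,"dx": 0,"dy": 0,"dz": 0,"claw": 15},{"ax": 0,"ay": 0,"az": 0,"dx": 0,"dy": 0,"dz": 0,"claw": 15},{"ax": 0,"ay": 0,"az": 0,"dx": 0,"dy": 0,"dz": 0,"claw": 15},{"ax": 0,"ay": 0,"az": 0,"dx": 0,"dy": 0,"dz": 0,"claw": 15},{"ax": 0,"ay": 0,"az": 0,"dx": 0,"dy": 0,"dz": 0,"claw": 15},{"ax": 0,"ay": 0,"az": 0,"dx": 0,"dy": 0,"dz": 0,"claw": 15}])

```text
time_s: 3.25
tcp_pos: [0.5082, -0.1963, 0.1131]
ee_rot: [[0.998, 0.065, 0.001], [0.065, -0.998, -0.003], [0.001, 0.003, -1.0]]
wrist_force: [0.2, -12.0, -2.1]
gripper_width: 0.27
gripper_force: 30.5
```

Request:
play_rows(steps=[{"ax": 0,"ay": 0,"az": 0,"dx": -2,"dy": 0.7,"dz": 0,"claw": 15},{"ax": 0,"ay": 0,"az": 0,"dx": -5,"dy": 0.6,"dz": 0,"claw": 15},{"ax": 0,"ay": 0,"az": 0,"dx": -7,"dy": 0,"dz": 0,"claw": 15},{"ax": 0,"ay": 0,"az": 0,"dx": -7,"dy": 0,"dz": 0,"claw": 15},{"ax": 0,"ay": 0,"az": 0,"dx": -7,"dy": 0,"dz": 0,"claw": 15},{"ax": 0,"ay": 0,"az": 0,"dx": -7,"dy": 0,"dz": 0,"claw": 15},{"ax": 0,"ay": 0,"az": 0,"dx": -7,"dy": 0,"dz": 0,"claw": 15},{"ax": 0,"ay": 0,"az": 0,"dx": -7,"dy": 0,"dz": 0,"claw": 15},{"ax": 0,"ay": 0,"az": 0,"dx": -6,"dy": 0,"dz": 0,"claw": 15},{"ax": 0,"ay": 0,"az": 0,"dx": -4,"dy": 0,"dz": 0,"claw": 15},{"ax": 0,"ay": 0,"az": 0,"dx": 0,"dy": 0,"dz": 0,"claw": 15},{"ax": 0,"ay": 0,"az": 0,"dx": 0,"dy": 0,"dz": 0,"claw": 15}])

```text
time_s: 4.45
tcp_pos: [0.449, -0.2003, 0.113]
ee_rot: [[0.998, 0.065, 0.0], [0.065, -0.998, -0.0], [0.0, 0.0, -1.0]]
wrist_force: [2.9, -2.5, 2.1]
gripper_width: 0.264
gripper_force: 30.0
```

Request:
play_rows(steps=[{"ax": 0,"ay": 0,"az": 0,"dx": 0,"dy": 0,"dz": 0,"claw": 87},{"ax": 0,"ay": 0,"az": 0,"dx": 0,"dy": 0,"dz": 0,"claw": 87},{"ax": 0,"ay": 0,"az": 0,"dx": 0,"dy": 0,"dz": 0,"claw": 87},{"ax": 0,"ay": 0,"az": 0,"dx": 0,"dy": 0,"dz": 0,"claw": 87},{"ax": 0,"ay": 0,"az": 0,"dx": 0,"dy": 0,"dz": -25,"claw": 87},{"ax": 0,"ay": 0,"az": 0,"dx": 0,"dy": 0,"dz": -35,"claw": 87},{"ax": 0,"ay": 0,"az": 0,"dx": 0,"dy": 0,"dz": -35,"claw": 87},{"ax": 0,"ay": 0,"az": 0,"dx": 20,"dy": 0,"dz": -20,"claw": 87},{"ax": 0,"ay": 0,"az": 0,"dx": 20,"dy": 0,"dz": 0,"claw": 87},{"ax": 0,"ay": 0,"az": 0,"dx": 0,"dy": 0,"dz": 0,"claw": 87},{"ax": 0,"ay": 0,"az": 0,"dx": 0,"dy": 0,"dz": 0,"claw": 87}])

```text
time_s: 5.55
tcp_pos: [0.488, -0.1972, 0.2266]
ee_rot: [[0.998, 0.064, -0.003], [0.064, -0.998, 0.001], [-0.003, -0.001, -1.0]]
wrist_force: [0.3, 0.1, -0.3]
gripper_width: 0.994
gripper_force: 0.0
```

```bash
cat >> m1.py <<'E'
g=(x>.4)&(x<.75)&(y>.04)&(y<.3)
rects("bat",g&(z>.014)&(z<.026),300)
E
python3 m1.py pics/w3.png
```

```text
[ 0.48773087 -0.19724172  0.22650931] [[0.998, 0.064, -0.003], [0.064, -0.998, 0.001], [-0.003, -0.001, -1.0]] 5.6 [-0.81367864  0.0301465   0.02149893]
jawtop [ 616.7 -188.3] [39.  90.2] 3.6 z 0.0708 px [321.  55.] 3619
jawtop [ 562.7 -189. ] [65.7 59.1] 3.7 z 0.07 px [319. 111.] 3375
jawtop [ 450.7 -170.2] [32.2 32.1] 3.8 z 0.0701 px [297. 211.] 771
jawtop [ 453.9 -227.2] [33.6 31.8] 4.4 z 0.0701 px [345. 212.] 798
white [ 633.7 -186.8] [ 6.7 89.5] 5.3 z 0.0689 px [319.  35.] 105
white [ 563.4 -189.7] [64.2 57.2] 3.8 z 0.0701 px [319. 111.] 3142
keys [ 618.9 -160.1] [10.9 11.2] 77.7 z 0.0763 px [292.  50.] 101
keys [ 622.6 -216. ] [10.5 10.8] 47.7 z 0.0764 px [351.  50.] 83
keys [ 586.3 -169.6] [12.2 11.5] 30.2 z 0.0767 px [300.  87.] 106
keys [ 539.7 -208.1] [11.8 10.9] 49.7 z 0.0766 px [336. 137.] 94
keys [ 463.  -198.5] [36.7 23.2] 3.0 z 0.0791 px [321. 203.] 561
knob [ 450.2 -199.3] [22.2 21.2] 83.2 z 0.13 px [321. 236.] 399
bat [539.1 161.4] [132.4 261. ] 86.3 z 0.0198 px [ 44. 110.] 18277
bat [438.6  46.7] [58.6 13.4] 0.0 z 0.019 px [137. 197.] 310
```

View pics/w3.png

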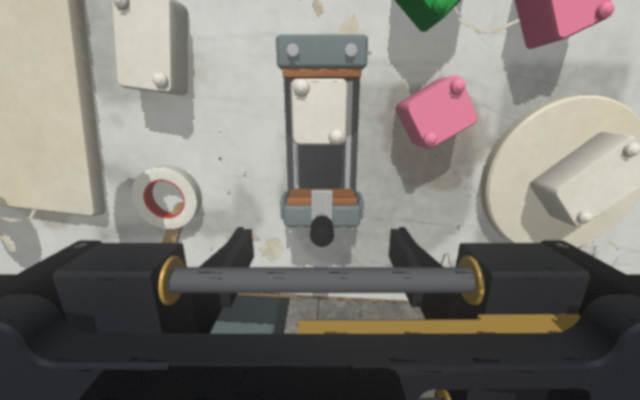

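The jaw is now open: knob at (321,232), block at (320,112) free of the tongue. Next is grasping the block.

Request:
play_rows(steps=[{"ax": 0,"ay": 0,"az": 0,"dx": 25,"dy": -1,"dz": 0,"claw": 87},{"ax": 0,"ay": 0,"az": 0,"dx": 25,"dy": -1,"dz": 10,"claw": 87},{"ax": 0,"ay": 0,"az": 0,"dx": 25.7,"dy": -1.1,"dz": 22,"claw": 87},{"ax": 0,"ay": 0,"az": 0,"dx": 0,"dy": 0,"dz": 30,"claw": 87},{"ax": 0,"ay": 0,"az": 0,"dx": 0,"dy": 0,"dz": 30,"claw": 87},{"ax": 0,"ay": 0,"az": 0,"dx": 0,"dy": 0,"dz": 30,"claw": 87},{"ax": 0,"ay": 0,"az": 0,"dx": 0,"dy": 0,"dz": 25,"claw": 87},{"ax": 0,"ay": 0,"az": 0,"dx": 0,"dy": 0,"dz": 20,"claw": 87},{"ax": 0,"ay": 0,"az": 0,"dx": 0,"dy": 0,"dz": 10,"claw": 87},{"ax": 0,"ay": 0,"az": 0,"dx": 0,"dy": 0,"dz": 5.5,"claw": 87},{"ax": 0,"ay": 0,"az": 0,"dx": 0,"dy": 0,"dz": 0,"claw": 70},{"ax": 0,"ay": 0,"az": 0,"dx": 0,"dy": 0,"dz": 0,"claw": 50},{"ax": 0,"ay": 0,"az": 0,"dx": 0,"dy": 0,"dz": 0,"claw": 50},{"ax": 0,"ay": 0,"az": 0,"dx": 0,"dy": 0,"dz": 0,"claw": 50},{"ax": 0,"ay": 0,"az": 0,"dx": 0,"dy": 0,"dz": 0,"claw": 50},{"ax": 0,"ay": 0,"az": 0,"dx": 0,"dy": 0,"dz": 0,"claw": 50}])

```text
time_s: 7.2
tcp_pos: [0.5648, -0.1896, 0.0459]
ee_rot: [[0.998, 0.065, 0.001], [0.065, -0.998, -0.0], [0.001, 0.0, -1.0]]
wrist_force: [-0.4, -0.6, 3.3]
gripper_width: 0.687
gripper_force: 30.0
```

Request:
play_rows(steps=[{"ax": 0,"ay": 0,"az": 0,"dx": 0,"dy": 0,"dz": -5,"claw": 50},{"ax": 0,"ay": 0,"az": 0,"dx": 0,"dy": 0,"dz": -15,"claw": 50},{"ax": 0,"ay": 0,"az": 0,"dx": 0,"dy": 0,"dz": -25,"claw": 50},{"ax": 0,"ay": 0,"az": 0,"dx": 0,"dy": 0,"dz": -30,"claw": 50},{"ax": 0,"ay": 0,"az": 0,"dx": 0,"dy": 0,"dz": -35,"claw": 50},{"ax": 0,"ay": 0,"az": 0,"dx": 1,"dy": -15,"dz": -35,"claw": 50},{"ax": 0,"ay": 0,"az": 0,"dx": 2,"dy": -30,"dz": -25,"claw": 50},{"ax": 0,"ay": 0,"az": 0,"dx": 2,"dy": -38,"dz": -20,"claw": 50},{"ax": 0,"ay": 0,"az": 0,"dx": 2,"dy": -38,"dz": 0,"claw": 50},{"ax": 0,"ay": 0,"az": 0,"dx": 2,"dy": -38,"dz": 0,"claw": 50},{"ax": 0,"ay": 0,"az": 0,"dx": 2,"dy": -38,"dz": 0,"claw": 50},{"ax": 0,"ay": 0,"az": 0,"dx": 2,"dy": -38,"dz": 0,"claw": 50},{"ax": 0,"ay": 0,"az": 0,"dx": 2,"dy": -38,"dz": 0,"claw": 50},{"ax": 0,"ay": 0,"az": 0,"dx": 2,"dy": -38,"dz": 0,"claw": 50},{"ax": 0,"ay": 0,"az": 0,"dx": 1,"dy": -26,"dz": 0,"claw": 50},{"ax": 0,"ay": 0,"az": 2.7,"dx": 0,"dy": -12,"dz": 0,"claw": 50},{"ax": 0,"ay": 0,"az": 5,"dx": 0,"dy": 0,"dz": 0,"claw": 50},{"ax": 0,"ay": 0,"az": 0,"dx": 0,"dy": 0,"dz": 0,"claw": 50},{"ax": 0,"ay": 0,"az": 0,"dx": 0,"dy": 0,"dz": 0,"claw": 50}])

```text
time_s: 9.1
tcp_pos: [0.5593, 0.1597, 0.2345]
ee_rot: [[0.998, -0.068, -0.001], [-0.068, -0.998, -0.0], [-0.001, 0.0, -1.0]]
wrist_force: [0.0, 0.7, -3.2]
gripper_width: 0.687
gripper_force: 30.0
```

```bash
cat > m2.py <<'E'
from m import *
import sys
cv2.imwrite(sys.argv[1],c["frame"])
x,y,z=P[...,0],P[...,1],P[...,2]
g=(x>.38)&(x<.75)&(y>.04)&(y<.33)&(z>.015)&(z<.025)
rects("bat",g,300)
a=-np.radians(4); 
nl,L,st,_=cv2.connectedComponentsWithStats(g.astype(np.uint8)); Q=P[L==1+np.argmax(st[1:,4])]*1000
# edges: outermost y per x-bin, outermost x per y-bin
for nm,i,j,f in(("right",0,1,np.min),("left",0,1,np.max),("far",1,0,np.max),("near",1,0,np.min)):
    b=np.round(Q[:,i]/8);E=np.array([[t*8,f(Q[b==t,j])] for t in np.unique(b) if (b==t).sum()>8])
    E=E[3:-3]; k=np.abs(E[:,1]-np.median(E[:,1]))<15; p=np.polyfit(E[k,0],E[k,1],1)
    r=E[k,1]-np.polyval(p,E[k,0]);print(nm,"slope deg",np.degrees(np.arctan(p[0])).round(2),"at mid",np.polyval(p,560 if i==0 else 165).round(1),"rms",r.std().round(2),k.sum())
E
python3 m2.py pics/w4.png
```

```text
[0.55943968 0.15955095 0.23462442] [[0.998, -0.069, -0.001], [-0.069, -0.998, -0.0], [-0.001, 0.0, -1.0]] 9.15 [-0.16329087 -0.1465988  -2.90019696]
bat [591.7 169. ] [148.1 208.1] 86.6 z 0.02 px [311. 124.] 15394
right slope deg -3.53 at mid 97.5 rms 0.47 20
left slope deg -3.27 at mid 244.7 rms 0.34 20
far slope deg 3.47 at mid 695.1 rms 0.39 15
near slope deg 1.1 at mid 536.7 rms 3.23 15
```

View pics/w4.png

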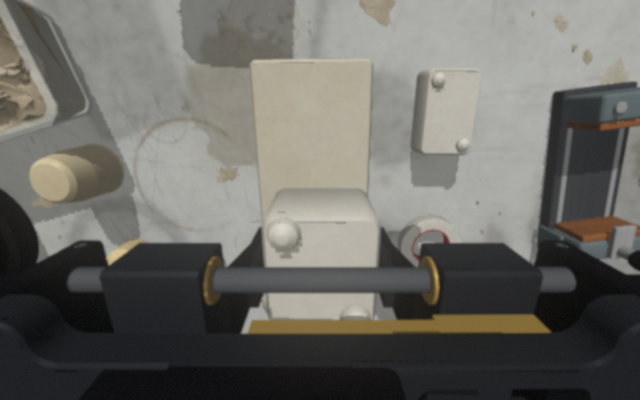

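The block is held at (320,240) over the bat, whose top edge spans (252..371, 60). Bat centre ≈ (0.552, 0.1715), yaw −3.4°. I'll lower it to just above the surface.

Request:
play_rows(steps=[{"ax": 0,"ay": 0,"az": -0.5,"dx": -6.4,"dy": -11.6,"dz": 0,"claw": 50},{"ax": 0,"ay": 0,"az": 0,"dx": 0,"dy": 0,"dz": 20,"claw": 50},{"ax": 0,"ay": 0,"az": 0,"dx": 0,"dy": 0,"dz": 30,"claw": 50},{"ax": 0,"ay": 0,"az": 0,"dx": 0,"dy": 0,"dz": 30,"claw": 50},{"ax": 0,"ay": 0,"az": 0,"dx": 0,"dy": 0,"dz": 30,"claw": 50},{"ax": 0,"ay": 0,"az": 0,"dx": 0,"dy": 0,"dz": 30,"claw": 50},{"ax": 0,"ay": 0,"az": 0,"dx": 0,"dy": 0,"dz": 20,"claw": 50},{"ax": 0,"ay": 0,"az": 0,"dx": 0,"dy": 0,"dz": 12,"claw": 50},{"ax": 0,"ay": 0,"az": 0,"dx": 0,"dy": 0,"dz": 8,"claw": 50},{"ax": 0,"ay": 0,"az": 0,"dx": 0,"dy": 0,"dz": 4,"claw": 50},{"ax": 0,"ay": 0,"az": 0,"dx": 0,"dy": 0,"dz": 0,"claw": 50},{"ax": 0,"ay": 0,"az": 0,"dx": 0,"dy": 0,"dz": 0,"claw": 50}])

```text
time_s: 10.35
tcp_pos: [0.5548, 0.1723, 0.052]
ee_rot: [[0.998, -0.061, 0.002], [-0.061, -0.998, 0.001], [0.002, -0.001, -1.0]]
wrist_force: [0.4, 0.1, -2.6]
gripper_width: 0.689
gripper_force: 30.0
```

Request:
play_rows(steps=[{"ax": 0,"ay": 0,"az": 0,"dx": -0.7,"dy": 0.5,"dz": 2,"claw": 50},{"ax": 0,"ay": 0,"az": 0,"dx": 0,"dy": 0,"dz": 1.5,"claw": 50},{"ax": 0,"ay": 0,"az": 0,"dx": 0,"dy": 0,"dz": 1,"claw": 50},{"ax": 0,"ay": 0,"az": 0,"dx": 0,"dy": 0,"dz": 0.5,"claw": 50},{"ax": 0,"ay": 0,"az": 0,"dx": 0,"dy": 0,"dz": 0,"claw": 50},{"ax": 0,"ay": 0,"az": 0,"dx": 0,"dy": 0,"dz": 0,"claw": 50}])

```text
time_s: 10.95
tcp_pos: [0.5535, 0.1715, 0.046]
ee_rot: [[0.998, -0.061, 0.0], [-0.061, -0.998, 0.0], [0.0, -0.0, -1.0]]
wrist_force: [0.0, 0.1, -2.7]
gripper_width: 0.691
gripper_force: 30.0
```

Not touching yet (force is still −2.7 N), so I'll continue in half-millimetre steps.

Request:
play_rows(steps=[{"ax": 0,"ay": 0,"az": 0,"dx": 0,"dy": 0,"dz": 0.5,"claw": 50},{"ax": 0,"ay": 0,"az": 0,"dx": 0,"dy": 0,"dz": 0.3,"claw": 50},{"ax": 0,"ay": 0,"az": 0,"dx": 0,"dy": 0,"dz": 0,"claw": 50},{"ax": 0,"ay": 0,"az": 0,"dx": 0,"dy": 0,"dz": 0,"claw": 50}])

```text
time_s: 11.35
tcp_pos: [0.5535, 0.1715, 0.0458]
ee_rot: [[0.998, -0.061, 0.0], [-0.061, -0.998, 0.0], [0.0, -0.0, -1.0]]
wrist_force: [-2.9, -0.6, 3.9]
gripper_width: 0.685
gripper_force: 30.0
```

It is in contact now, at +3.9 N. I'll release and rise.

Request:
play_rows(steps=[{"ax": 0,"ay": 0,"az": 0,"dx": 0,"dy": 0,"dz": 0,"claw": 64},{"ax": 0,"ay": 0,"az": 0,"dx": 0,"dy": 0,"dz": 0,"claw": 72},{"ax": 0,"ay": 0,"az": 0,"dx": 0,"dy": 0,"dz": 0,"claw": 87},{"ax": 0,"ay": 0,"az": 0,"dx": 0,"dy": 0,"dz": 0,"claw": 87},{"ax": 0,"ay": 0,"az": 0,"dx": 0,"dy": 0,"dz": 0,"claw": 87},{"ax": 0,"ay": 0,"az": 0,"dx": 0,"dy": 0,"dz": -10,"claw": 87},{"ax": 0,"ay": 0,"az": 0,"dx": 0,"dy": 0,"dz": -20,"claw": 87},{"ax": 0,"ay": 0,"az": 0,"dx": 0,"dy": 0,"dz": -30,"claw": 87},{"ax": 0,"ay": 0,"az": 0,"dx": 0,"dy": 0,"dz": -35,"claw": 87},{"ax": 0,"ay": 0,"az": 0,"dx": 0,"dy": 0,"dz": -35,"claw": 87},{"ax": 0,"ay": 0,"az": 0,"dx": -20,"dy": 0,"dz": -35,"claw": 87},{"ax": 0,"ay": 0,"az": 0,"dx": -35,"dy": 0,"dz": -35,"claw": 87},{"ax": 0,"ay": 0,"az": 0,"dx": -30,"dy": 0,"dz": -10,"claw": 87},{"ax": 0,"ay": 0,"az": 0,"dx": 0,"dy": 0,"dz": 0,"claw": 87},{"ax": 0,"ay": 0,"az": 0,"dx": 0,"dy": 0,"dz": 0,"claw": 87},{"ax": 0,"ay": 0,"az": 0,"dx": 0,"dy": 0,"dz": 0,"claw": 87}])

```text
time_s: 12.95
tcp_pos: [0.4689, 0.1766, 0.255]
ee_rot: [[0.998, -0.061, -0.0], [-0.061, -0.998, -0.0], [-0.0, 0.0, -1.0]]
wrist_force: [0.2, -0.6, -0.3]
gripper_width: 1.0
gripper_force: 0.0
```

```bash
cat >> m2.py <<'E'
g=(x>.38)&(x<.75)&(y>.04)&(y<.33)
rects("block",g&(z>.064)&(z<.0745))
rects("keys",g&(z>.0755)&(z<.084),15)
E
python3 m2.py pics/w5.png; python3 m1.py pics/w6.png | grep -E "knob|jawtop"
```

```text
[0.46897368 0.17652966 0.25456404] [[0.998, -0.062, -0.001], [-0.062, -0.998, -0.001], [-0.001, 0.001, -1.0]] 13.0 [-0.85235893  0.18488922  0.85448045]
bat [541.1 172.1] [148.3 261.2] 86.5 z 0.02 px [322.  99.] 20214
bat [439.2  47.1] [14.1 60. ] 90.0 z 0.0188 px [415. 183.] 329
right slope deg -3.51 at mid 97.2 rms 0.49 28
left slope deg -3.59 at mid 244.5 rms 0.46 28
far slope deg 3.42 at mid 670.3 rms 0.18 15
near slope deg 3.85 at mid 410.3 rms 0.19 15
block [551.5 172.6] [59.1 66.4] 86.5 z 0.07 px [320. 104.] 2922
keys [577.1 188.9] [12.1 10.6] 7.3 z 0.0766 px [304.  82.] 90
keys [526.1 156. ] [11.1 11.8] 42.5 z 0.0766 px [336. 128.] 73
jawtop [ 611.8 -156.2] [47.  28.6] 24.6 z 0.0689 px [623.  25.] 1165
jawtop [ 452.6 -176.3] [39.3 47.8] 3.3 z 0.069 px [605. 173.] 1072
```

View pics/w5.png

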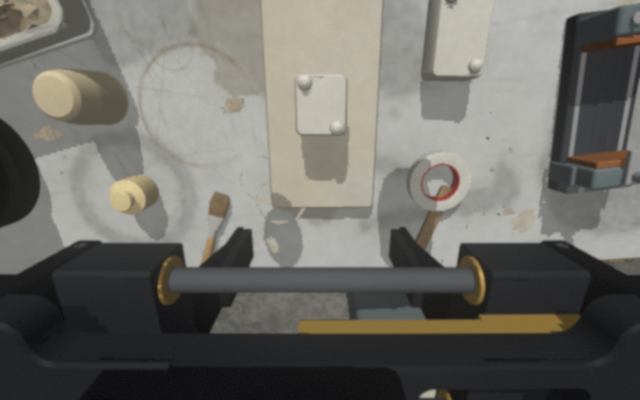

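The block stands upright at (321,104), about 1 mm from the bat's centre. The vise at (605,100) is still open and the gripper is clear.

```bash
python3 -c "
from station import *
print(finish_job())"
```

```text
the job is handed in; nothing more can be done
None
```

I pulled the vise jaw about 59 mm open by its knob, and the block now stands upright about 1 mm from the middle of the bat, released, with the vise left open; I handed the job in at about 13 s.

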